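# Unclamp a drilled plate and open the degreaser

## Task

The drilled plate in the vise is finished and is to be degreased: slide the vise's jaw open, lift the plate out and set it down gently in the green wash tray. Then open the degreaser jug: press its red safety cap down, turn it anticlockwise (seen from above) while keeping it pressed, and lift it off. Finish while still holding the cap level and still, about 10 cm straight above the jug's neck; leave the jaw open and all the other things where they are.

Things in the scene. Friction and masses are not known exactly. Their poses are not given: they have to be found in the camera images.
- vise: blue drill vise bolted to the bench, 200 x 130 mm, left or right of the tray. Origin: centre of its underside, z up. Its sliding jaw opens towards its own -x (roughly towards the robot). Bed 18 mm high, both jaws 46 mm high and 80 mm wide; the fixed jaw's face is at its x = +45 mm.
- jaw (a joint): the vise's sliding jaw: 0 = closed on the plate (as it starts), grows as the jaw slides open towards the vise's -x, 0.045 m = fully open. Slides stiffly (about 3 N of friction) and stays where it is left; 40 mm is a good opening, 25 mm the least.
- jaw_handle (a point): centre of the top of the sliding jaw's red upright round grip: 18 mm diameter, from 98 mm (this point) down to 60 mm above the bench, then a 14 mm stem; the jaw's body below is at most 46 mm high. Moves with the jaw; at the start 65 mm from the plate's middle.
- plate: drilled aluminium plate on edge between the jaws, 20 mm thick (its x, across the jaws), 50 mm wide (y), 62 mm tall (z), 160 g, one 16 mm and two 6 mm holes in the lower half. Origin: centre of its underside, in the vise 18 mm above the bench. Its top stands 34 mm above the jaws: grip it there across its thickness.
- tray: green open wash tray fixed to the bench, outside 220 mm (its x) x 160 mm (its y) x 40 mm high, walls and floor 5 mm. Origin: centre of its underside. The steel bearing lies in the +x end; the rest is free for the plate.
- bearing: bystander in the wash tray: steel bearing ring 48 mm across, 16 mm high, origin centre of its underside. Leave it in place.
- jug: white square degreaser jug, fixed in a steel cradle bolted to the bench (it cannot tip or turn), body 78 mm (its x) x 110 mm (its y), shoulder at 150 mm, on the other side of the tray from the vise. Origin: centre of the underside, on the neck's axis; z up. The neck carries the cap.
- cap: red round push-and-turn cap, 50 mm diameter, 28 mm high, 45 g, white pointer on top. Origin: centre of its lower rim, z up; on the neck 166 mm above the bench, 16 mm above the shoulder. A spring pushes it up (6 N; 12 N when fully down, 8 mm). Unpressed it is locked with about 5 degrees of play; pressed 5 to 8 mm it turns anticlockwise from above; at 50 to 120 degrees (75 is good) it lifts off.
- oil_filter: bystander: orange oil filter, 76 mm diameter, 90 mm high, origin centre of underside
- carton: bystander: yellow carton 60 x 90 x 50 mm high, in front of the robot, origin centre of underside
- spray: bystander: spray can 52 mm diameter, 170 mm high, origin centre of underside
- wrench: bystander: steel wrench lying flat, origin under its middle
There are look-alikes about, which are no part of the job. There is more than one size of the cap; the one meant has the size given above.

How it is judged:
By the outcome, as a careful person would: the job done as asked, in the order asked, and still so for the second after the job is handed in, while the arm keeps its last pose, push and grip.
It also fails if it takes over 58 s, if anything falls off the work surface, if the arm or the gripper's body presses on something with over 40 N, if the wrist force passes 120 N, or if a joint passes its speed limit or range.

## Robot

A 6-joint arm with a two-finger parallel gripper is mounted at the origin on the work surface. World frame = base frame: x ahead of the robot, y to its left, z up, the work surface at z = 0. Lengths are in m, angles in rad, forces in N, time in s.
With the tool pointing down it reaches from about 0.375 to 0.825 m from the base axis. Payload 5.5 kg.
Tool frame: the origin (TCP) lies at the very end of the fingers, on their centre line; the grasp point (between the pads) lies 19 mm behind it; x points along the fingers, y is the direction in which the jaws open and shut, and the axes are right-handed (so a half turn about x gives the same grasp; the last joint's range is limited). The gripper opens to 85 mm and grips with 20 to 120 N. Pads are 22 mm wide; open, the fingers measure 114 mm over their backs; the gripper's body (76 mm by 85 mm) begins 54 mm behind the grasp point. The pads swing forward as they close: fully open they stand 13 mm farther back than shut.
Start: joints at [0, 0.314, -0.047, 1.21, 0, 1.571], TCP at [0.6, -0, 0.231] pointing down, gripper open.
Joint ranges: [-2.67, 2.67], [-0.69, 1.73], [-1.03, 1.25], [-2.08, 2.16], [-1.42, 1.45], [-3.14, 3.14]. Speed limits (rad/s): [2.39, 2.39, 3.01, 3.14, 3.14, 3.14].

## Interface

Orientations are given as a 3x3 rotation matrix whose columns are the frame's x, y, z axes.
In Python, from bench import goto, movel, set_joints, open_jaws, close_gripper, dwell, solve_ik, capture, camera_model, PlanningError, job_done, read_clock, read_q, read_qd, read_effort, read_ee_pos, read_tool_rot, read_contact_force, read_wrist_torque, read_width gives the robot as it stands. The module is installed in compiled form; this text tells all that it offers. Calls block until the motion is done:
- goto(position, orientation): joint-space move of the TCP to a pose.
- movel(position, frame=None, v=0.15, stop_force=None): straight line of the TCP; frame=None keeps the orientation; v is the mean speed in m/s. With stop_force (N) it stops when the force on the tool has changed by that much, and returns True; else False.
- set_joints(angles): joint-space move.
- open_jaws() and close_gripper(): open the fingers fully, or close them until they stop; the grip force is fixed at half the most.
- dwell(seconds).
- solve_ik(position, orientation): joint angles nearest the present ones, or None.
- capture(name): name is "scene" or "side" or "wrist"; returns the picture (420x560x3 uint8, red, green, blue); there is no depth.
- camera_model(name): a dict with "K" (3x3 intrinsics, pixels), "pose" (4x4, takes a point from camera to world coordinates); the wrist camera has in their place "tool_from_camera" (4x4, takes a point from camera to tool coordinates, whose origin is the TCP and whose axes are the tool frame's). Camera axes: x right, y down, z forward; pixel columns grow to the right and rows downward; lengths in m; the calibration is good to about 2 mm. A picture is of the moment at which its call begins: read the wrist's pose just before it. camera_model takes no time and is no camera call.
A pose or a line that the arm cannot do raises PlanningError and nothing moves.
- job_done(): hands the job in, once; it reports no verdict.
Readings, each from a call of its own:
- read_clock(): time.
- read_q(): joint angles.
- read_qd(): joint speeds.
- read_effort(): joint torques, N m.
- read_ee_pos(): TCP position.
- read_tool_rot(): TCP orientation.
- read_contact_force(): force on the tool from outside, world axes, zero at the start.
- read_wrist_torque(): the same for the moment, N m.
- read_width(): opening from 0.0 (shut) to 1.0 (fully open).
Only numpy, scipy, OpenCV 4.12 (cv2) and the standard library are available. Lean on these libraries where they do the work, as an engineer would, in place of code of your own. Each camera call takes 0.05 s, during which the arm holds its last target. There are 200 camera calls.

## Working session

There is one attempt and no reset: what is moved stays moved. The work goes in short steps, each a Python script; the robot and the scene stay as the last script left them, time stands still between calls to the robot, and variables do not carry over. Pictures are saved under pics/ and viewed, about 8 in all and at most 12, crops included, and the job is handed in when it is done.

```bash
mkdir -p pics
python3 - <<'E'
from bench import *
import cv2,numpy as np
np.set_printoptions(precision=4,suppress=True)
for n in("scene","side"):
    im=capture(n);cv2.imwrite(f"pics/{n}0.png",cv2.resize(im[:,:,::-1],(800,600),interpolation=cv2.INTER_CUBIC));m=camera_model(n);print(n,m["K"],m["pose"])
print(camera_model("wrist"),read_tool_rot(),read_clock())
E
```

```text
scene [[443.9983   0.     281.8587]
 [  0.     443.9983 209.0813]
 [  0.       0.       1.    ]] [[ 0.8861  0.3202 -0.3352  1.0719]
 [ 0.4633 -0.6378  0.6153 -0.9123]
 [-0.0168 -0.7005 -0.7134  1.2153]
 [ 0.      0.      0.      1.    ]]
side [[415.5343   0.     281.9898]
 [  0.     415.5343 208.8261]
 [  0.       0.       1.    ]] [[-0.9274 -0.2201  0.3026  0.2035]
 [-0.374   0.5689 -0.7325  0.8783]
 [-0.0109 -0.7924 -0.6099  0.8439]
 [ 0.      0.      0.      1.    ]]
{'K': array([[305.3313,   0.    , 281.7597],
       [  0.    , 305.3313, 209.5011],
       [  0.    ,   0.    ,   1.    ]]), 'tool_from_camera': array([[ 0.0005, -0.3128,  0.9498, -0.1431],
       [ 1.    ,  0.0008, -0.0003, -0.0003],
       [-0.0007,  0.9498,  0.3128, -0.0803],
       [ 0.    ,  0.    ,  0.    ,  1.    ]])} [[-0.0015  1.      0.    ]
 [ 0.      0.     -1.    ]
 [-1.     -0.0015 -0.    ]] 0.1
```

View pics/scene0.png

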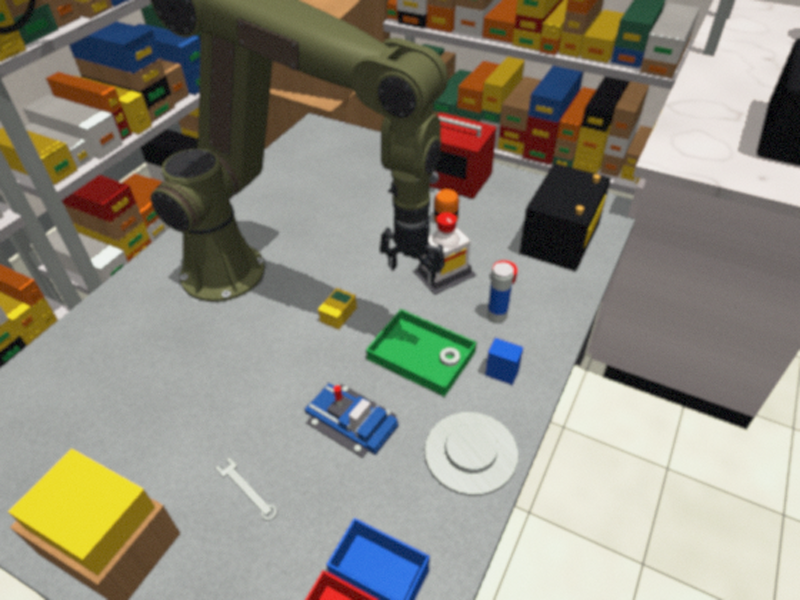

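View pics/side0.png

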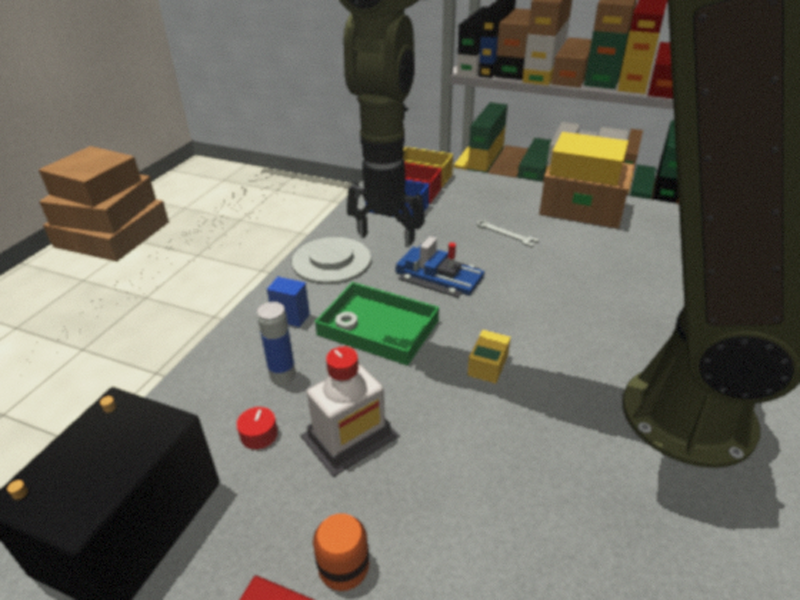

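The scene view shows the vise at (350,415), the handle at (338,390), the tray at (420,350), and the jug's cap at (447,221), partly behind the gripper. In the side view there are two caps: one on the jug at (342,362) and a loose, wider one on the bench at (257,427). The jug's cap is the one meant, since it sits on a neck. I'll confirm with enlarged crops.

```bash
cat > h.py <<'E'
from bench import *
import cv2,numpy as np
np.set_printoptions(precision=4,suppress=True)
def ray(name,u,v,z,pose=None):
    m=camera_model(name);P=m["pose"] if pose is None else pose
    d=P[:3,:3]@np.linalg.inv(m["K"])@[u,v,1];o=P[:3,3]
    return o+d*(z-o[2])/d[2]
def proj(name,p,pose=None):
    m=camera_model(name);P=m["pose"] if pose is None else pose
    c=m["K"]@(P[:3,:3].T@(np.array(p)-P[:3,3]));return c[:2]/c[2]
def wpose():
    T=np.eye(4);T[:3,:3]=read_tool_rot();T[:3,3]=read_ee_pos();return T@camera_model("wrist")["tool_from_camera"]
def R(ang):  # tool down, jaw-opening axis y at angle ang from world x
    y=np.array([np.cos(ang),np.sin(ang),0]);x=np.array([0,0,-1.]);return np.c_[x,y,np.cross(x,y)]
def crop(im,x0,y0,w,h,W,H): return cv2.resize(im[y0:y0+h,x0:x0+w,::-1],(W,H),interpolation=cv2.INTER_CUBIC)
E
python3 - <<'E'
from h import *
s=capture("side");c=capture("scene")
# scene: 210..290 x 260..320 ; tray 250..340x215..280 ; side vise 270..350x160..210 ; side jug 160..290x235..330
a=crop(c,205,255,80,60,400,300);b=crop(c,255,213,80,60,400,300)
d=crop(s,270,157,80,60,400,300);e=crop(s,160,238,120,90,400,300)
cv2.imwrite("pics/m1.png",np.vstack([np.hstack([a,b]),np.hstack([d,e])]))
E
```

```text
(no output)
```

View pics/m1.png

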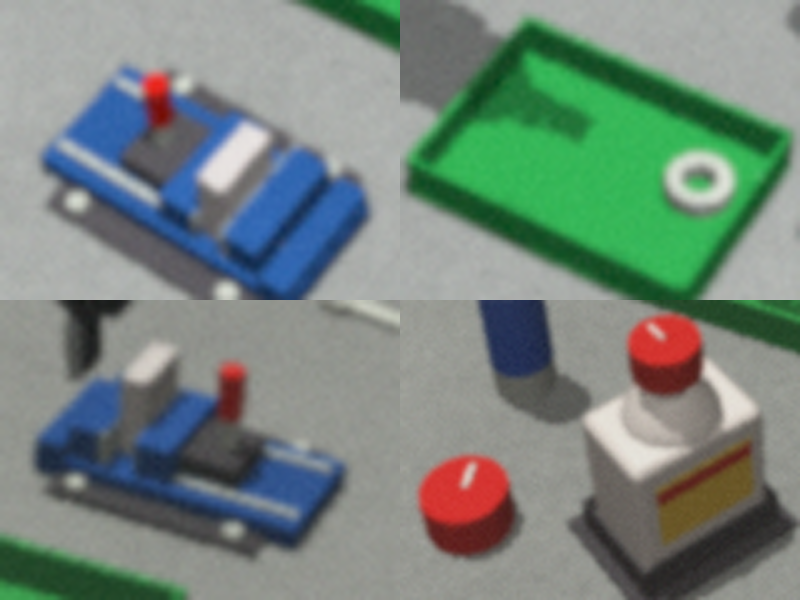

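Top left: handle top at (157,79), plate top at (235,157). Top right: the tray's rim corners, with the bearing at (700,182). Bottom right: the jug's cap at (665,341) and the loose cap at (465,490), about 90 px wide.

Run:
```python
from h import *
sv=lambda x,y:(205+x/5-.4,255+y/5-.4); tr=lambda x,y:(255+(x-400)/5-.4,213+y/5-.4)
dv=lambda x,y:(270+x/5-.4,157+(y-300)/5-.4); dj=lambda x,y:(160+(x-400)/3.333-.35,238+(y-300)/3.333-.35)
print("handle",ray("scene",*sv(157,79),.098),ray("side",*dv(232,369),.098))
print("plate",ray("scene",*sv(235,157),.08),ray("side",*dv(151,363),.08))
a=ray("scene",*sv(211,188),.08);b=ray("scene",*sv(257,125),.08);print("plate ydir",b-a,np.degrees(np.arctan2(*(b-a)[1::-1])))
a=ray("side",*dv(172,347),.08);b=ray("side",*dv(132,381),.08);print(b-a)
for p in[(530,18),(790,138),(688,290),(408,165)]:print("tray",ray("scene",*tr(*p),.04))
print("bearing",ray("scene",*tr(700,180),.016))
print("cap",ray("side",*dj(665,341),.194),"w",ray("side",*dj(629,341),.194)-ray("side",*dj(702,341),.194))
print("loose",ray("side",*dj(465,490),.028),"w",ray("side",*dj(420,490),.028)-ray("side",*dj(511,490),.028))
print("cap scene",ray("scene",447*.7,217*.7,.194))
```

```text
handle [ 0.5432 -0.2498  0.098 ] [ 0.5463 -0.2536  0.098 ]
plate [ 0.6086 -0.2678  0.08  ] [ 0.6089 -0.2683  0.08  ]
plate ydir [0.0018 0.0528 0.    ] 88.09188499185518
[0.0107 0.0509 0.    ]
tray [0.5324 0.067  0.04  ]
tray [0.7466 0.0464 0.04  ]
tray [ 0.7383 -0.1034  0.04  ]
tray [ 0.5222 -0.0941  0.04  ]
bearing [0.6993 0.0025 0.016 ]
cap [0.5594 0.2754 0.194 ] w [0.0465 0.0181 0.    ]
loose [0.7185 0.3254 0.028 ] w [0.065  0.0255 0.    ]
cap scene [0.5574 0.2815 0.194 ]
```

The jug's cap measures about 50 mm and the loose one about 70 mm, so the jug's cap is confirmed. Next I'll go above the vise and take a close look.

Run:
```python
from h import *
for a in(np.pi/2-.2,-np.pi/2-.2):print(a,solve_ik([.56,-.257,.2],R(a)))
for a in np.arange(-3,3.3,.5):print(round(a,2),solve_ik([.559,.277,.17],R(a)))
goto([.56,-.257,.2],R(np.pi/2-.2))
T=wpose();np.save("T1.npy",T);im=capture("wrist");cv2.imwrite("pics/w1.png",crop(im,0,0,560,420,800,600));print(read_clock(),read_q())
```

```text
1.3707963267948966 [-0.4303  0.357  -0.0582  1.1556  0.     -0.2303]
-1.7707963267948965 [-0.4303  0.357  -0.0582  1.1556  0.      2.9113]
-3.0 [ 0.4601  0.3869 -0.0848  1.0991  0.     -1.2523]
-2.5 [ 0.4601  0.3869 -0.0848  1.0991  0.     -1.7523]
-2.0 [ 0.4601  0.3869 -0.0848  1.0991  0.     -2.2523]
-1.5 [ 0.4601  0.3869 -0.0848  1.0991  0.     -2.7523]
-1.0 [ 0.4601  0.3869 -0.0848  1.0991  0.      3.0309]
-0.5 [ 0.4601  0.3869 -0.0848  1.0991  0.      2.5309]
0.0 [ 0.4601  0.3869 -0.0848  1.0991  0.      2.0309]
0.5 [ 0.4601  0.3869 -0.0848  1.0991  0.      1.5309]
1.0 [ 0.4601  0.3869 -0.0848  1.0991  0.      1.0309]
1.5 [ 0.4601  0.3869 -0.0848  1.0991  0.      0.5309]
2.0 [ 0.4601  0.3869 -0.0848  1.0991  0.      0.0309]
2.5 [ 0.4601  0.3869 -0.0848  1.0991  0.     -0.4691]
3.0 [ 0.4601  0.3869 -0.0848  1.0991  0.     -0.9691]
1.8333 [-0.4295  0.3569 -0.0581  1.1557  0.0002 -0.2297]
```

View pics/w1.png

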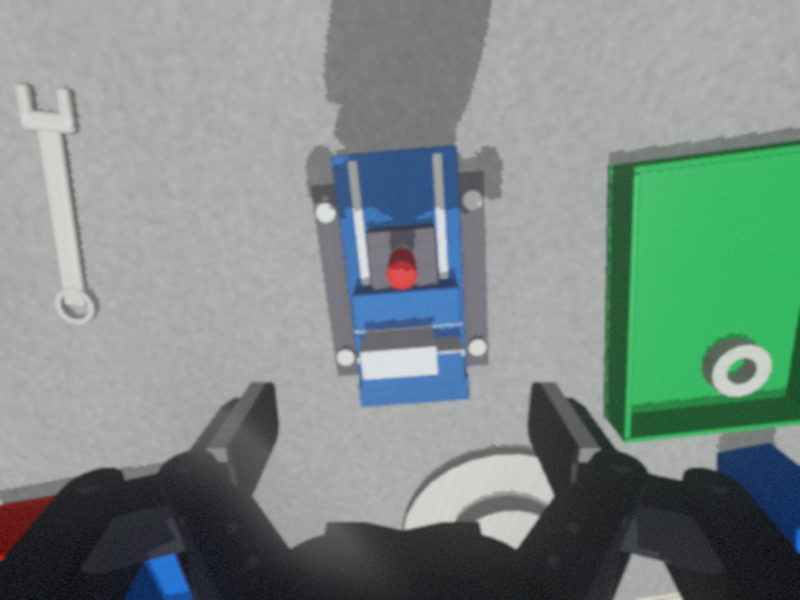

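The wrist view shows the handle's top at (402,273), the plate's top centre at (399,363), the bed's rear corners at (333,156) and (457,146), and its front corners at (361,404) and (468,397).

Run:
```python
from h import *
T=np.load("T1.npy");f=lambda x,y,z:ray("wrist",x*.7-.15,y*.7-.15,z,T)
an=lambda d:np.degrees(np.arctan2(d[1],d[0]))
h=f(402,274,.098);p=f(399.3,363.3,.08);print("h",h,"p",p,np.linalg.norm(h-p),an(p-h))
d=f(437,361.5,.08)-f(361.5,365,.08);print("plate y",np.linalg.norm(d),an(d))
for a,b in[((360,350),(436,347)),((363,380),(438,376))]:print(an(f(*b,.08)-f(*a,.08)))
print("bed rear",an(f(457,146,.018)-f(333,156,.018)))
A=[f(*q,.04) for q in((609,167),(609,413))];print("tray left rim",A,an(A[1]-A[0]))
print("bearing",f(741,368,.016))
```

```text
h [ 0.5448 -0.254   0.098 ] p [ 0.6095 -0.2689  0.08  ] 0.06877365447008943 -13.024226667896032
plate y 0.05045890593420813 81.48984153735232
81.0273126846067
81.96885891285592
bed rear 82.93944029491273
tray left rim [array([ 0.5151, -0.1075,  0.04  ]), array([ 0.7055, -0.1175,  0.04  ])] -3.0049964854679705
bearing [0.7015 0.0024 0.016 ]
```

Run:
```python
from h import *
y=np.radians(-9.5);u=np.array([np.cos(y),np.sin(y),0]);F=R(y+np.pi/2)
h=np.array([.5450,-.2535,.066])
goto(h+[0,0,.06],F);movel(h,v=.08);print(read_contact_force());close_gripper();print(read_width(),read_ee_pos(),read_contact_force())
movel(h-u*.041,v=.05);print(read_ee_pos(),read_contact_force())
open_jaws();movel(h-u*.041+[0,0,.07],v=.15)
g=np.array([.6092,-.2686,.2]);goto(g,R(y))   # gripping pose above plate
T=wpose();np.save("T2.npy",T);im=capture("wrist");cv2.imwrite("pics/w2.png",crop(im,0,0,560,420,800,600));print(read_clock(),read_q())
```

```text
[-0.3922 -0.1624  0.9862]
0.1918266358116281 [ 0.545  -0.2543  0.0664] [-2.3005 -3.1175  2.7605]
[ 0.505  -0.2496  0.0664] [ -0.0849 -11.1609  -1.0504]
7.5083 [-0.4153  0.4517  0.0795  1.1998 -0.      1.3207]
```

View pics/w2.png

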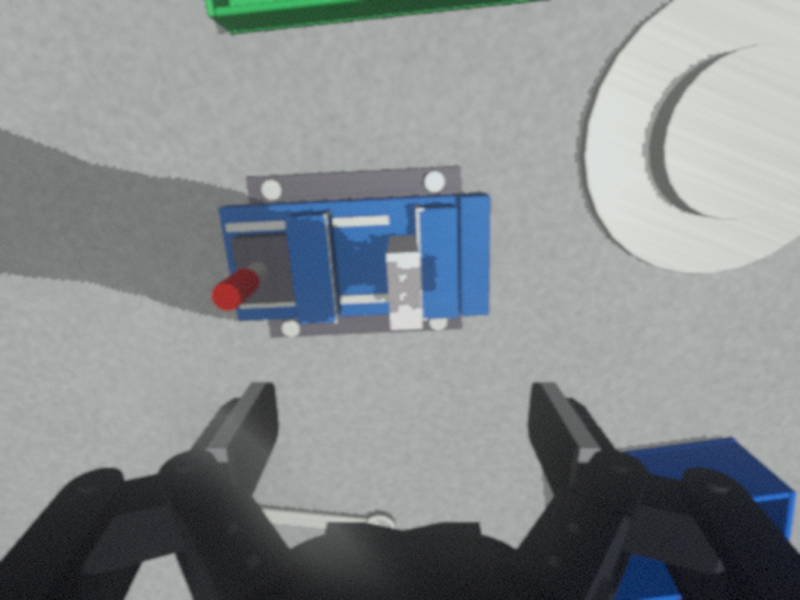

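The jaw is open and the plate still stands against the fixed jaw. Its top corners are at (386,252), (421,252), (423,328) and (389,329).

Run:
```python
from h import *
T=np.load("T2.npy");f=lambda x,y,z:ray("wrist",x*.7-.15,y*.7-.15,z,T)
an=lambda d:np.degrees(np.arctan2(d[1],d[0]))
p=f(405,290.5,.08);print("p",p,"left edge",an(f(386,252,.08)-f(389,329,.08)),"right",an(f(421,252,.08)-f(423,328,.08)))
print("jaw edges",an(f(458,196,.046)-f(463,316,.046)),"plate base",an(f(459,167,.005)-f(247,178,.005)))
h=f(227,294,.098);print("h",h,np.linalg.norm((p-h)[:2]))
A=[f(*q,.04) for q in((232,32),(548,0))];print(an(A[1]-A[0]))
```

```text
p [ 0.6095 -0.2686  0.08  ] left edge 82.08591604580144 right 82.80885094552755
jaw edges 85.27862865942156 plate base -6.571449416137309
h [ 0.5068 -0.2482  0.098 ] 0.10470148774744541
-4.440080546624259
```

Run:
```python
from h import *
y=np.radians(-7);F=R(y)
g=np.array([.6095,-.2686,.056])
goto(g+[0,0,.06],F);movel(g,v=.08);print(read_contact_force());close_gripper();print(read_width(),read_ee_pos(),read_contact_force())
movel(g+[0,0,.03],v=.05);print(read_width(),read_contact_force());movel(g+[0,0,.13],v=.15);print(read_width(),read_contact_force())
F2=R(np.radians(-4));t=np.array([.598,-.02,.186])
goto(t,F2);
T=wpose();np.save("T3.npy",T);im=capture("wrist");im2=capture("side")
cv2.imwrite("pics/w3.png",np.vstack([crop(im,0,0,560,420,600,450)])) ;print(read_clock(),read_contact_force())
```

```text
[0.2618 0.2025 0.2509]
0.21913591540810856 [ 0.6094 -0.2686  0.0563] [-1.7342  0.4289  4.0577]
0.22138346112816024 [ 0.0885  0.3592 -1.9123]
0.22130242156438967 [ 0.1352  0.328  -1.313 ]
12.1083 [-0.9402  0.1704 -0.5752]
```

View pics/w3.png

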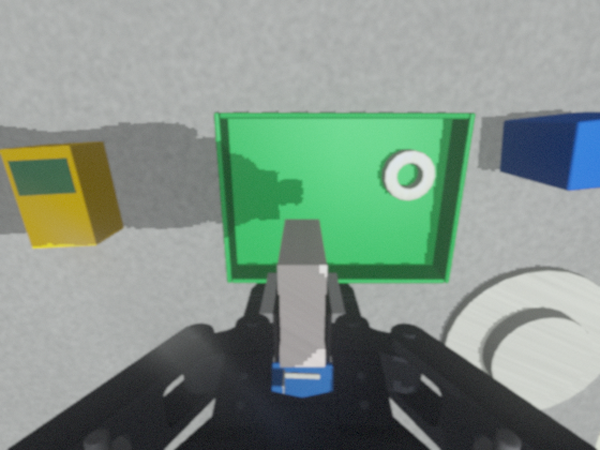

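The plate is held and hangs above the tray. The rim's corners are at (216,113), (474,113), (450,282) and (228,282), and the bearing is at (409,175). I'll set the plate down relative to the tray.

Run:
```python
from h import *
T=np.load("T3.npy");s=560/600
C=np.array([ray("wrist",x*s,y*s,.04,T) for x,y in((216,113),(474,113),(450,282),(228,282))]);print(C)
c=C.mean(0);d=C[1]+C[2]-C[0]-C[3];a=np.arctan2(d[1],d[0]);e=d/np.linalg.norm(d);print(c,np.degrees(a),"bearing",ray("wrist",409*s,175*s,.016,T))
t=c-e*.035;t[2]=.06
movel(t,R(a),v=.12);print(read_ee_pos(),read_contact_force())
t[2]=.0395;print(movel(t,v=.015,stop_force=2.5),read_ee_pos(),read_contact_force())
open_jaws();dwell(.2)
q=read_ee_pos();q[2]=.19;movel(q,v=.15)
q[:2]-=np.array([0,.0]);im=capture("wrist");s=capture("side")
cv2.imwrite("pics/w4.png",np.vstack([crop(im,0,0,560,420,500,375),crop(s,190,170,140,63,500,225)]));print(read_clock())
```

```text
[[ 0.532   0.067   0.04  ]
 [ 0.7471  0.052   0.04  ]
 [ 0.7384 -0.1057  0.04  ]
 [ 0.5198 -0.0904  0.04  ]]
[ 0.6343 -0.0193  0.04  ] -3.9916959888962875 bearing [ 0.7022 -0.0011  0.016 ]
[ 0.6002 -0.0169  0.0608] [-0.1361  0.2613 -1.5204]
True [ 0.5993 -0.0168  0.0433] [-0.9241  0.6905  4.7944]
16.4167
```

View pics/w4.png

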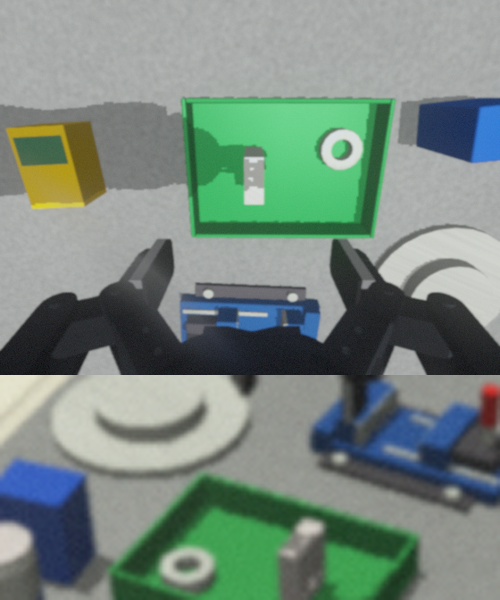

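The plate stands upright in the tray at (254,177), clear of the bearing. Next I'll look at the cap from above.

Run:
```python
from h import *
goto([.56,.2775,.30],R(0))
T=wpose();np.save("T5.npy",T);im=capture("wrist");cv2.imwrite("pics/w5.png",crop(im,0,0,560,420,800,600));print(read_clock(),read_q())
```

```text
17.675 [ 0.4581  0.3484  0.1541  1.3777 -0.0005  2.0306]
```

View pics/w5.png

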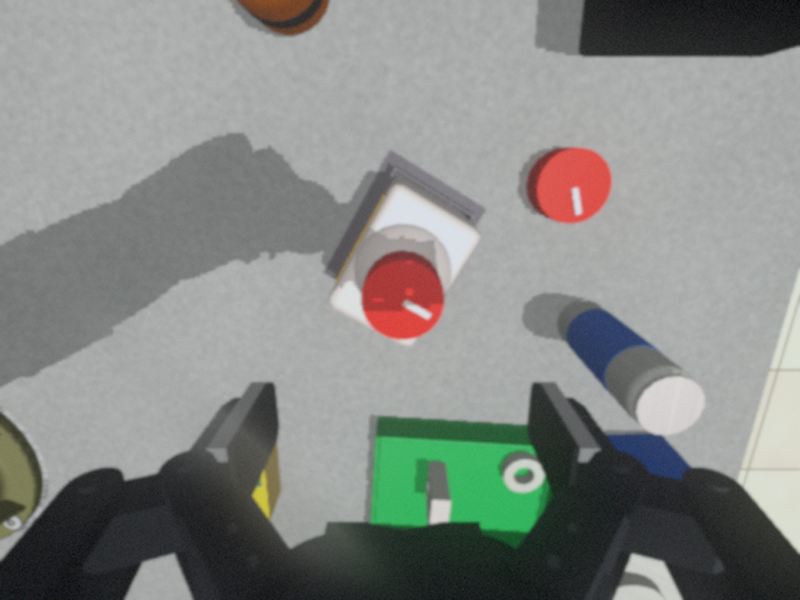

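The cap's top centre is at (402,300), 81 px wide, and its pointer points to the lower right. The loose, larger cap at (570,185) is not the one to touch.

Run:
```python
from h import *
T=np.load("T5.npy");f=lambda x,y,z:ray("wrist",x*.7-.15,y*.7-.15,z,T)
c=f(402.5,300,.194);print(c,np.linalg.norm(f(362,300,.194)-f(443,300,.194)),"spray",f(670,405,.17))
g=np.array([c[0],c[1],.171]);movel(g+[0,0,.05]);movel(g,v=.08);f0=read_contact_force();close_gripper();print(f0,read_width(),read_ee_pos(),read_contact_force(),read_wrist_torque())
np.save("g.npy",read_ee_pos())
g=read_ee_pos();movel(g-[0,0,.004],v=.02);print(read_ee_pos(),read_contact_force());
print(movel(g-[0,0,.007],v=.02),read_ee_pos(),read_contact_force(),read_width(),read_clock())
```

```text
[0.5596 0.2745 0.194 ] 0.04858832614461501 spray [0.7505 0.1875 0.17  ]
[ 0.168  -0.3144  0.2497] 0.5684436743424047 [0.5599 0.2747 0.172 ] [-0.7799 -0.7674  4.4701] [-0.0611  0.2794 -0.0183]
[0.5599 0.2747 0.1691] [-2.451  -0.8232  7.6587]
False [0.56   0.2747 0.1664] [-3.03   -2.0828  9.0137] 0.5660570292952611 20.15
```

Run:
```python
from h import *
g=np.load("g.npy");p=g-[0,0,.0088];movel(p,v=.02);print(read_ee_pos(),read_contact_force())
for a in(15,30,45,60,76):
    movel(p,R(np.radians(a)),v=.01) if False else goto(p,R(np.radians(a)))
    print(a,read_ee_pos(),read_contact_force(),read_wrist_torque(),read_width(),read_clock())
c=capture("scene");s=capture("side")
cv2.imwrite("pics/w6.png",np.hstack([crop(s,190,225,100,75,400,300),crop(c,270,120,100,75,400,300)]))
```

```text
[0.56   0.2747 0.1648] [-2.794  -2.4244 10.5202]
15 [0.561  0.2753 0.1654] [-1.5406 -0.5543  9.9975] [-0.1145  0.3084  0.0263] 0.5667802472397014 20.7583
30 [0.5611 0.2755 0.1654] [-0.9937  0.1073  9.66  ] [-0.0162  0.2785  0.0171] 0.5624677682371918 21.1167
45 [0.5608 0.2755 0.1653] [-1.9562  0.6663 10.1325] [-0.0218  0.4342  0.0489] 0.5647757762226088 21.475
60 [0.5607 0.2754 0.1653] [-1.2462 -0.1763 10.4318] [-0.1338  0.456   0.0733] 0.5659479606354805 21.8333
76 [0.5607 0.2752 0.1652] [-2.4177 -0.5253  9.9917] [-0.1582  0.4715 -0.0079] 0.5636522835650619 22.2083
```

View pics/w6.png

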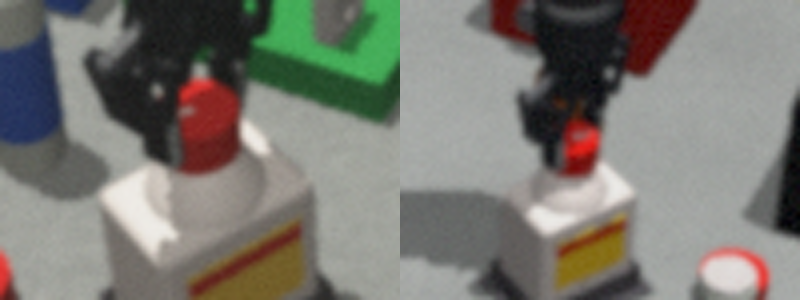

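The pointer, at (187,112) in the left crop, has moved round, and the torque stayed small. Now I'll lift slowly and watch the force.

Run:
```python
from h import *
g=np.load("g.npy");g[:2]=[.5600,.2747]
for dz in(.0,.012):
    r=movel(g+[0,0,dz],v=.03,stop_force=25);print(r,read_ee_pos(),read_contact_force(),read_width())
if read_contact_force()[2]>-6:
    movel(g+[0,0,.1],v=.08);dwell(.5)
print(read_ee_pos(),read_contact_force(),read_width(),read_tool_rot()[:,0],read_clock())
c=capture("scene");s=capture("side")
cv2.imwrite("pics/w7.png",np.vstack([np.hstack([crop(s,190,195,120,90,400,300),crop(c,270,95,120,90,400,300)]),np.hstack([crop(s,190,150,160,120,400,300),crop(c,205,210,140,105,400,300)])]))
```

```text
False [0.5606 0.2752 0.1728] [-0.1632  0.9574  4.5312] 0.5653269527730213
False [0.5598 0.2745 0.1836] [-0.4003  0.0144 -0.4575] 0.5666788268327015
[0.56   0.2747 0.272 ] [-0.4403  0.04    0.1421] 0.565920331626807 [-0.0001 -0.0001 -1.    ] 25.05
```

View pics/w7.png

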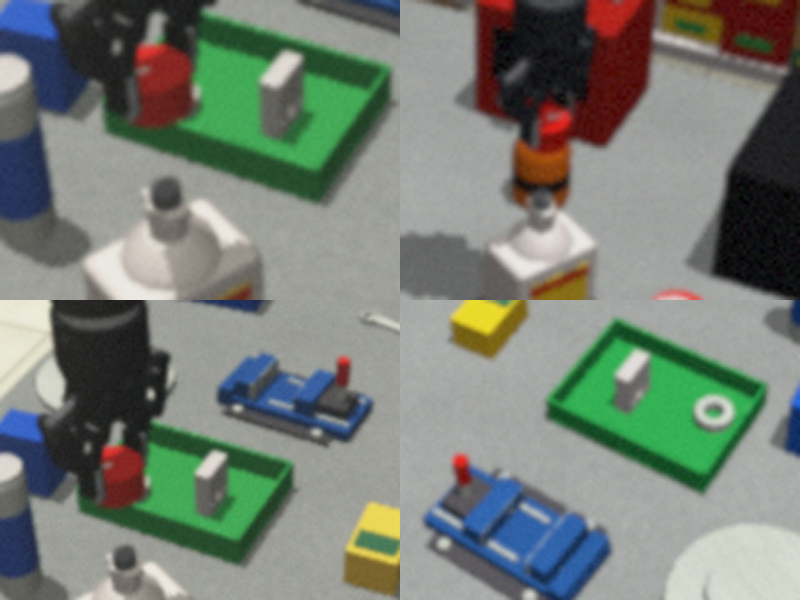

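The cap is off and held, the neck is bare, the jaw is open, and the plate and bearing are in the tray. I'll raise it slightly, because the neck protrudes into the cap, then hand in.

Run:
```python
from h import *
p=np.array([.56,.2747,.281]);movel(p,v=.03);dwell(1)
print(read_ee_pos(),read_contact_force(),read_width(),abs(read_qd()).max(),read_clock());job_done()
```

```text
[0.56   0.2747 0.281 ] [-0.0587  0.0275 -0.6936] 0.5635664083021265 0.002226958333079229 26.6
the job is handed in; nothing more can be done
```

The job is done and handed in at 26.6 s; no verdict came back.

- **Vise and plate:** I slid the jaw open by about 40 mm. I lifted the plate out and stood it upright in the tray's free end, stopping the descent at a contact force of about 5 N.
- **Cap:** I pressed it about 7 mm, turned it about 76° anticlockwise and lifted it off. The final pose is about 11 cm above where it sat, straight over the neck. I went 1 cm past 10 cm because the neck reaches up into the cap.

**Last checks:**
- **Holding:** The gripper width was steady at 0.56, the tool pointed straight down and the arm was practically still. The last pictures, taken 9 mm below the final height, showed the neck bare and the jaw open. They also showed the plate and bearing in the tray.
- **Side force:** Dragging the jaw gave about 11 N of sideways force, because my first estimate of the vise's angle was about 2.5° off. The jaw still moved as intended.
- **Bystanders and cap:** I did not measure each bystander again. The cap's exact level was judged only from the tool's orientation and the pictures.

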